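Rack the reagent bottles in order of size

TASK

Put the four capped reagent bottles that stand loose on the bench top back in the bench rack so that they stand in a row in order of size, each upright on the floor of the rubber cup that fits it: the tallest, widest bottle in the widest cup, and so on down to the smallest bottle in the narrowest cup. They hold liquid, so keep them upright as you carry them. Leave the black jar and the timer where they are.

Things in the scene. Friction and masses are not known exactly. Their poses are not given: they have to be found in the camera images.
- bottle_170_mid (a point): Centre (half-way up) of the largest bottle, white with a printed label and a tall red cap: 66 mm in diameter, 170 mm tall, standing upright on the bench at the start. Its z axis points up through the cap. The cap and neck, 32 mm in diameter, run from 134 mm above the foot to the top; below them the shoulder widens to the full diameter. It belongs in cup_66.
- bottle_125_mid (a point): Centre (half-way up) of the second bottle, brown with a blue cap: 60 mm in diameter, 125 mm tall, standing upright on the bench at the start. Its z axis points up through the cap. The cap and neck, 28 mm in diameter, run from 100 mm above the foot to the top; below them the shoulder widens to the full diameter. It belongs in cup_60.
- bottle_110_mid (a point): Centre (half-way up) of the third bottle, white with a white cap: 52 mm in diameter, 110 mm tall, standing upright on the bench at the start. Its z axis points up through the cap. The cap and neck, 25 mm in diameter, run from 89 mm above the foot to the top; below them the shoulder widens to the full diameter. It belongs in cup_52.
- bottle_90_mid (a point): Centre (half-way up) of the smallest bottle, blue-green with a white cap: 44 mm in diameter, 90 mm tall, standing upright on the bench at the start. Its z axis points up through the cap. The cap and neck, 21 mm in diameter, run from 76 mm above the foot to the top; below them the shoulder widens to the full diameter. It belongs in cup_44.
- cup_66: Widest of four black rubber cups in a row on the fixed aluminium rack, for the 66 mm bottle: round open well, 70 mm inside at its floor, flaring to 79 mm (84 mm outside) at its mouth 23 mm above the floor. Origin: centre of its floor, 14 mm above the bench; z up, y along the row towards the widest cup. Cups are 67 to 82 mm apart, the handles at the rack's ends 34 mm high.
- cup_60: Second widest of four black rubber cups in a row on the fixed aluminium rack, for the 60 mm bottle: round open well, 64 mm inside at its floor, flaring to 73 mm (78 mm outside) at its mouth 23 mm above the floor. Origin: centre of its floor, 14 mm above the bench; z up, y along the row towards the widest cup. Cups are 67 to 82 mm apart, the handles at the rack's ends 34 mm high.
- cup_52: Third of four black rubber cups in a row on the fixed aluminium rack, for the 52 mm bottle: round open well, 56 mm inside at its floor, flaring to 65 mm (70 mm outside) at its mouth 23 mm above the floor. Origin: centre of its floor, 14 mm above the bench; z up, y along the row towards the widest cup. Cups are 67 to 82 mm apart, the handles at the rack's ends 34 mm high.
- cup_44: Narrowest of four black rubber cups in a row on the fixed aluminium rack, for the 44 mm bottle: round open well, 48 mm inside at its floor, flaring to 57 mm (62 mm outside) at its mouth 23 mm above the floor. Origin: centre of its floor, 14 mm above the bench; z up, y along the row towards the widest cup. Cups are 67 to 82 mm apart, the handles at the rack's ends 34 mm high.
- jar_mid (a point): Centre (half-way up) of a black jar with a wide white cap, 62 mm in diameter, 105 mm tall, that stands near the bottles. A bystander: it belongs to no cup.
- timer_mid (a point): Centre of a flat white bench timer, 68 x 62 x 17 mm, lying on the bench. A bystander.
Things that resemble listed ones, but are neither listed nor needed, are in the scene too. Leave any orange or pink look-alike of the part that bears bottle_90_mid alone.

How it is judged:
By the outcome, as a careful person would: the job done as asked, in the order asked, and still so for the second after the job is handed in, with the robot touching nothing.
It also fails if it takes over 102 s, if anything falls off the work surface, if the arm or the gripper's body presses on something with over 40 N, if the wrist force passes 120 N, or if a joint passes its speed limit or range.

ROBOT

A 7-joint arm with a two-finger parallel gripper is mounted at the origin on a cart in front of the work surface, level with it; the furniture and walls round the work are solid. World frame = base frame: x ahead of the robot, y to its left, z up, the work surface at z = 0. Lengths are in m, angles in rad, forces in N, time in s.
With the tool pointing down it reaches from about 0.35 to 0.9 m from the base axis. Payload 8.1 kg.
Tool frame: the origin (TCP) lies where the fingers leave the gripper's body, on its centre line; the fingertips stand 66 mm ahead of it and the grasp point (between the pads) lies 47 mm ahead of it (arm.tip_reach is the distance from the TCP to the fingertips, in m); z points along the fingers, y is the direction in which the jaws open and shut (so a half turn about z gives the same grasp; the last joint's range is limited). The gripper opens to 92 mm and grips with 3 to 60 N. Pads are 19 mm wide; open, the fingers measure 130 mm over their backs; the gripper's body (75 mm by 190 mm) begins 47 mm behind the grasp point.
Start: joints at [-1.416, 0.434, 0.025, 1.573, -0.012, 1.134, -0.075], TCP at [0.159, 0.604, 0.292] pointing down, gripper open.
Joint ranges: [-2.62, 2.62], [-0.44, 2.09], [-1.27, 1.32], [0.08, 2.57], [-1.32, 4.46], [0.12, 2], [-2.74, 2.74]. Speed limits (rad/s): [2.22, 2.22, 3.01, 3.01, 3.14, 3.14, 3.14].

INTERFACE

Orientations are given as a rotation vector (axis times angle).
In Python, from cell import arm gives the robot as it stands.
- The arm moves only by the tool carry_out, never from a script. Its argument "plan" is a list of rows, each a list of 5 numbers: the shift along the world's x, y, z in cm, then the turn about the world's z in rad, then the finger opening in cm, from 0 to 9.18. In form: [[tx, ty, tz, spin, fingers], ...]. A call has 1 to 20 rows; each row is the pose to reach, as a shift and turn from the pose measured when the call began; what a row does not reach only later rows make up. A row lasts 1/10 s, in which the tool goes at most 50 mm and 8.59 degrees, less where a joint would pass 70% of its speed; a pose out of reach is approached as far as the arm can. A call with a gripper value outside its range is refused whole. The fingers move at their own pace and stop on an object; "squeeze" is the grip in N (left out, the last holds). Time passes only in rows, so rows that repeat a pose let the fingers close. It gives the time, the measured TCP pose, the force and the opening at its end, in the units of the state.
- arm.observe(): the state, without advancing time (a new reading comes with each control period).
- arm.get_image(name): name is "side" or "top" or "wrist"; returns (picture, depth): 400x640x3 uint8, red, green, blue; 400x640 float32, m along the optical axis (not along the pixel's ray), 0 where there is no reading.
- arm.get_calibration(name): a dict with "intrinsics" (3x3 intrinsics, pixels), "D" ([k1, k2, p1, p2, k3] as OpenCV has them; the pictures are not rectified), "rvec" (rotation vector, rad) and "tvec" (3), from world to camera coordinates, as OpenCV has them; the wrist camera has in their place "tool_from_camera" (4x4, takes a point from camera to tool coordinates, whose origin is the TCP and whose axes are the flange's). Camera axes: x right, y down, z forward; pixel columns grow to the right and rows downward; lengths in m; the calibration is good to about 2 mm. A picture is of the moment at which its call begins: read the wrist's pose just before it. get_calibration takes no time and is no camera call.
- arm.sign_off(): hands the job in, once; it reports no verdict.
The state is a dict: "clock": time; "joints": joint angles; "dq": joint speeds; "joint_efforts": joint torques, N m; "position": TCP position; "ee_rot": TCP orientation; "force": force on the tool from outside, world axes, zero at the start; "ft_torque": the same for the moment, N m; "width": opening from 0.0 (shut) to 1.0 (fully open).
Only numpy, scipy, OpenCV 4.12 (cv2) and the standard library are available. Lean on these libraries where they do the work, as an engineer would, in place of code of your own. Each camera call takes 0.05 s, during which the arm holds its last target. There are 200 camera calls.

## Working session

There is one attempt and no reset: what is moved stays moved. The work goes in short steps, Python scripts to look and compute and a tool call to move; the robot and the scene stay as the last step left them, time stands still between calls to the robot, and variables do not carry over. Pictures are saved under pics/ and viewed, about 12 in all and at most 16, crops included, and the job is handed in when it is done.

Besides the shell and the picture viewer there is one more tool, called in YAML: its name, and indented under it one key for each argument. carry_out: Moves the arm, as the interface text tells. Its arguments: {"type":"object","properties":{"plan":{"type":"array"},"squeeze":{"type":"number"}},"required":["plan"]}

```bash
mkdir -p pics; ls; cat > h.py <<'E'
import numpy as np, cv2
from cell import arm
def world(name,pic=None,st=None):
    st=st or arm.observe()
    im,d=arm.get_image(name); c=arm.get_calibration(name)
    K=np.array(c["intrinsics"]);D=np.array(c["D"],float)
    v,u=np.mgrid[0:400,0:640]
    n=cv2.undistortPoints(np.stack([u,v],-1).reshape(-1,1,2).astype(np.float64),K,D).reshape(400,640,2)
    P=np.dstack([n[...,0]*d,n[...,1]*d,d]).astype(float)
    if name=="wrist":
        T=np.array(c["tool_from_camera"]);R=cv2.Rodrigues(np.array(st["ee_rot"],float))[0]
        W=(P@T[:3,:3].T+T[:3,3])@R.T+np.array(st["position"])
    else:
        R=cv2.Rodrigues(np.array(c["rvec"],float))[0]
        W=(P-np.array(c["tvec"]).ravel())@R
    W[d==0]=np.nan
    if pic: cv2.imwrite("pics/"+pic,im[...,::-1])
    return im,W
E
python3 - <<'E'
from h import *
print(arm.observe(), arm.tip_reach)
for n in("top","side"):
    im,W=world(n,n+"1.png"); np.savez(n+"1.npz",im=im,W=W)
    print(n,np.nanmin(W,(0,1)),np.nanmax(W,(0,1)))
E
```

```text
pics
{'clock': 0.0, 'joints': array([-1.41559942,  0.43523126,  0.02494899,  1.5740963 , -0.01158554,
        1.13399119, -0.07511658]), 'dq': array([-0.00143097, -0.00171224,  0.00073082,  0.00180464,  0.00038165,
       -0.00245575, -0.0001324 ]), 'joint_efforts': array([-9.94705510e-05, -6.67853880e+01,  9.85044390e-01, -3.14459217e+01,
       -6.04538270e-02,  4.28435532e-02,  1.57441827e-04]), 'position': array([0.1592777 , 0.60394227, 0.29143978]), 'ee_rot': array([-4.03909691e-01, -3.11546104e+00,  2.48244434e-03]), 'force': array([-1.21381756, -0.74544723,  0.03131151]), 'ft_torque': array([-0.06144263, -0.00106536,  0.03031402]), 'width': 1.001660316849152} 0.0655
top [-0.26934268 -0.88171321 -0.78653533] [1.66806864 1.6443499  0.83344757]
side [-0.54035716 -0.81056468 -0.78604963] [1.84721444 2.87724108 0.66978004]
```

View pics/top1.png

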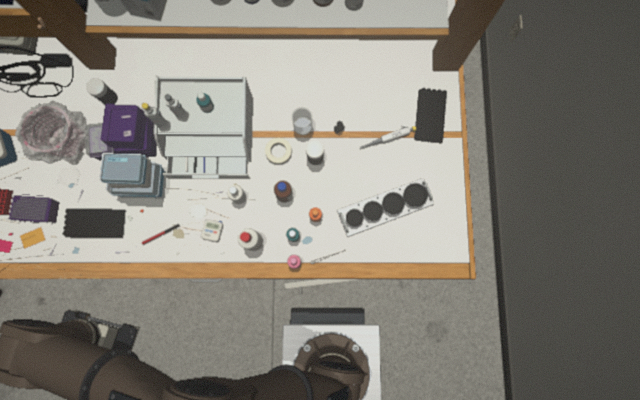

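View pics/side1.png

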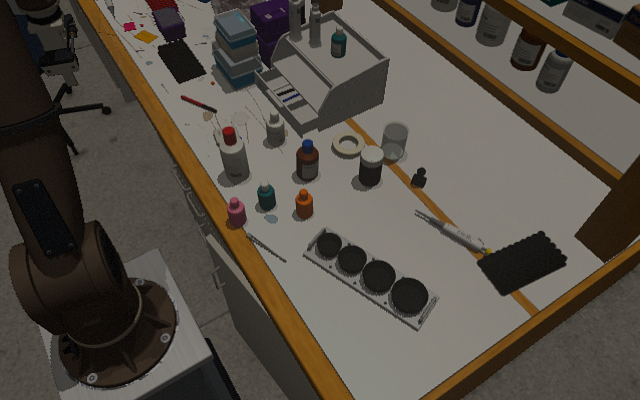

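Top view: the bottles are the large white one with a red cap (249,238), brown with a blue cap (283,188), white with a white cap (236,192) and blue-green (293,235). The orange (315,213) and pink (294,262) look-alikes, the teal bottle in the tray (204,101), the jar (315,152) and the timer (211,225) stay put. The cups run from the narrowest at (355,217) to the widest at (415,195). Next I'll measure them.

```bash
python3 - <<'E'
from h import *
t=np.load("top1.npz");s=np.load("side1.npz")
W=t["W"];S=s["W"]
B=dict(b170=(249,238),b125=(283,188),b110=(236,192),b90=(293,235),orange=(315,213),pink=(294,262),jar=(315,152),timer=(211,225))
for k,(u,v) in B.items():
    r=[]
    for A,nm in((W,"top"),(S,"side")):
        if nm=="top":
            w=A[v-14:v+15,u-14:u+15].reshape(-1,3); c0=np.nanmedian(A[v-3:v+4,u-3:u+4].reshape(-1,3),0)
        else: w=A.reshape(-1,3)
        m=(np.hypot(*(w[:,:2]-c0[:2]).T)<.04)&(w[:,2]>.01)&(w[:,2]<.3)
        q=w[m]; 
        if len(q)<5: continue
        zt=np.percentile(q[:,2],98); c=q[q[:,2]>zt-.008]; 
        r+=[nm,len(q),round(zt,4),((c.max(0)+c.min(0))/2).round(4)[:2],np.ptp(c,0).round(3)[:2], ((q.max(0)+q.min(0))/2).round(4)[:2]]
    print(k,*r)
for u,v in((355,217),(373,210),(393,203),(415,195),(338,222),(432,185),(200,260),(450,230)): print(u,v,np.nanmedian(W[v-2:v+3,u-2:u+3].reshape(-1,3),0).round(4))
# zoom of cups + bottles
a=cv2.resize(t["im"][170:245,330:445],None,fx=5,fy=5,interpolation=cv2.INTER_CUBIC)
b=cv2.resize(s["im"][110:230,200:420],(0,0),fx=2.6,fy=2.6,interpolation=cv2.INTER_CUBIC)
o=np.zeros((600,575,3),np.uint8); o[:288]=cv2.resize(a,(575,375))[40:328]; o[288:600,:572]=b[:312]
cv2.imwrite("pics/crop1.png",o[...,::-1])
E
```

```text
b170 top 418 0.1724 [0.4248 0.2646] [0.031 0.03 ] [0.4241 0.2609] side 1125 0.1696 [0.4233 0.2652] [0.03  0.033] [0.4221 0.2589]
b125 top 328 0.1282 [0.5919 0.1604] [0.023 0.023] [0.591  0.1596] side 723 0.1238 [0.5886 0.1575] [0.026 0.027] [0.5874 0.1568]
b110 top 258 0.1129 [0.5823 0.3181] [0.024 0.021] [0.5794 0.3164] side 519 0.1105 [0.5797 0.318 ] [0.024 0.025] [0.577  0.3129]
b90 top 155 0.0922 [0.4448 0.1268] [0.016 0.02 ] [0.4389 0.1284] side 386 0.0884 [0.4409 0.1247] [0.018 0.018] [0.4413 0.125 ]
orange top 157 0.0932 [0.5134 0.0528] [0.017 0.02 ] [0.5125 0.0512] side 396 0.0896 [0.5103 0.0511] [0.019 0.018] [0.5105 0.0494]
pink top 155 0.0907 [0.3566 0.1208] [0.019 0.016] [0.3558 0.12  ] side 410 0.0887 [0.3543 0.1188] [0.02  0.021] [0.3529 0.1173]
jar top 350 0.1095 [0.721  0.0552] [0.054 0.056] [0.7207 0.0549] side 801 0.1055 [0.7203 0.0527] [0.058 0.064] [0.7193 0.0526]
timer top 285 0.0233 [0.4695 0.4027] [0.058 0.066] [0.4698 0.4034] side 92 0.0202 [0.4684 0.4043] [0.058 0.063] [0.4684 0.4053]
355 217 [ 0.5075 -0.0837  0.0151]
373 210 [ 0.5315 -0.1459  0.0152]
393 203 [ 0.5566 -0.2155  0.0141]
415 195 [ 0.5846 -0.2932  0.0129]
338 222 [ 4.918e-01 -2.610e-02  2.000e-04]
432 185 [ 6.237e-01 -3.564e-01  6.000e-04]
200 260 [ 0.3609  0.4424 -0.0007]
450 230 [ 0.4653 -0.4104 -0.0005]
```

View pics/crop1.png

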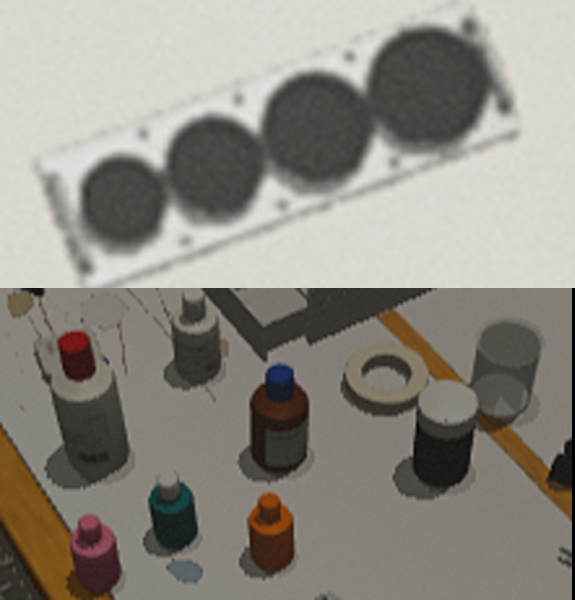

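All seven items match their descriptions. The bottle tops measure 170, 125, 110 and 90 mm, within about 3 mm. The blue-green bottle at (293,235) is the free-standing one, with pink and orange beside it. I'll set out with the jaws across the row and check the wrist camera geometry.

```bash
python3 - <<'E'
from h import *
print(np.array(arm.get_calibration("wrist")["tool_from_camera"]).round(3),np.array(arm.get_calibration("wrist")["intrinsics"]).round(0))
from scipy.optimize import least_squares
for n in("top","side"):
    W=np.load(n+"1.npz")["W"].reshape(-1,3)
    for c,r in(((.51,-.083),.0298),((.534,-.146),.0338),((.559,-.2155),.0378),((.585,-.292),.0408)):
        c=np.array(c);d=np.hypot(*(W[:,:2]-c).T);m=(d<r+.012)&(d>r-.012)&(W[:,2]>.032)&(W[:,2]<.042);q=W[m]
        f=least_squares(lambda p:np.hypot(q[:,0]-p[0],q[:,1]-p[1])-p[2],[*c,r],loss="soft_l1",f_scale=.001)
        print(n,m.sum(),f.x.round(4),q[:,2].mean().round(4))
E
```

```text
[[-0.001 -0.966 -0.26   0.068]
 [ 1.    -0.001 -0.002  0.   ]
 [ 0.001 -0.26   0.966 -0.092]
 [ 0.     0.     0.     1.   ]] [[349.   0. 315.]
 [  0. 349. 202.]
 [  0.   0.   1.]]
top 76 [ 0.5044 -0.0805  0.029 ] 0.0361
top 84 [ 0.5276 -0.1427  0.0331] 0.0361
top 89 [ 0.5541 -0.2124  0.0371] 0.0359
top 105 [ 0.5828 -0.289   0.0403] 0.0359
side 121 [ 0.5017 -0.0819  0.0295] 0.0341
side 131 [ 0.525  -0.1443  0.0336] 0.0345
side 159 [ 0.5518 -0.2143  0.0377] 0.0345
side 190 [ 0.5805 -0.2903  0.0405] 0.0345
```

carry_out:
  plan:
    - [5,-5,3,-0.14,9]
    - [9,-10,6,-0.28,9]
    - [13,-15,6,-0.42,9]
    - [17,-20,6,-0.56,9]
    - [19,-24,6,-0.7,9]
    - [20,-28,6,-0.84,9]
    - [20,-30,6,-0.96,9]
    - [20,-30,6,-0.96,9]
    - [20,-30,6,-0.96,9]
    - [20,-30,6,-0.96,9]

```text
clock: 1.1
position: [0.3592, 0.3039, 0.3515]
ee_rot: [-1.797, -2.575, 0.002]
force: [0.3, 0.4, 0.3]
width: 0.985
```

```bash
cat >> h.py <<'E'
BO=dict(b170=(.424,.265,.170),b125=(.590,.159,.125),b110=(.581,.318,.110),b90=(.443,.126,.090),orange=(.512,.052,.09),pink=(.355,.120,.09))
CU=dict(c44=(.503,-.081,.0292),c52=(.526,-.1435,.0333),c60=(.553,-.2135,.0374),c66=(.5815,-.2897,.0404))
def fit(q,c,r):
    from scipy.optimize import least_squares
    return least_squares(lambda p:np.hypot(q[:,0]-p[0],q[:,1]-p[1])-p[2],[*c,r],loss="soft_l1",f_scale=.001).x
def caps(W,names=BO):
    W=W.reshape(-1,3)
    for k in names:
        x,y,h=BO[k]; q=W[(np.hypot(W[:,0]-x,W[:,1]-y)<.035)&(abs(W[:,2]-h)<.008)]
        if len(q)>20:
            lo,hi=np.percentile(q,1,0),np.percentile(q,99,0)
            print(k,len(q),"mid",((lo+hi)/2).round(4)[:2],"size",(hi-lo).round(4)[:2],"top",np.median(q[:,2]).round(4))
def cups(W):
    W=W.reshape(-1,3)
    for k,(x,y,r) in CU.items():
        d=np.hypot(W[:,0]-x,W[:,1]-y);q=W[(d<r+.012)&(d>r-.012)&(W[:,2]>.032)&(W[:,2]<.044)]
        if len(q)>50: print(k,len(q),fit(q,(x,y),r).round(4),q[:,2].mean().round(4))
E
python3 - <<'E'
from h import *
im,W=world("wrist","w1.png"); caps(W)
E
```

```text
b170 849 mid [0.4248 0.2685] size [0.0292 0.0247] top 0.1694
b110 214 mid [0.581  0.3245] size [0.0198 0.0138] top 0.1088
b90 66 mid [0.4422 0.133 ] size [0.0155 0.0095] top 0.086
pink 264 mid [0.3566 0.1224] size [0.0193 0.0186] top 0.0896
```

carry_out:
  plan:
    - [4,-4,2,0,9]
    - [8,-9,2,0,9]
    - [11,-13,2,0,9]
    - [13,-18,2,0,9]
    - [15,-23,2,0,9]
    - [16,-28,2,0,9]
    - [16,-33,2,0,9]
    - [16,-38,2,0,9]
    - [16,-43,2,0,9]
    - [16,-43,2,0,9]
    - [16,-43,2,0,9]
    - [16,-43,2,0,9]

```text
clock: 2.35
position: [0.5194, -0.1242, 0.371]
ee_rot: [-1.794, -2.577, 0.002]
force: [0.8, 0.5, -0.4]
width: 0.98
```

```bash
python3 - <<'E'
from h import *
im,W=world("wrist","w2.png"); cups(W); caps(W)
s=arm.observe(); print(s["joints"].round(2),s["position"])
E
```

```text
c44 717 [ 0.5043 -0.0797  0.0294] 0.0354
c52 676 [ 0.528  -0.1423  0.0331] 0.036
c60 683 [ 0.5544 -0.212   0.0373] 0.036
c66 539 [ 0.5825 -0.2865  0.0425] 0.0353
orange 264 mid [0.5142 0.0495] size [0.0188 0.0136] top 0.089
[-0.39  0.25  0.67  1.71 -0.16  1.24  0.67] [ 0.5195101  -0.12329308  0.37093511]
```

carry_out:
  plan:
    - [-1.2,4.8,0,0,6]
    - [-2.4,9.6,0,0,6]
    - [-3.6,14.4,0,0,6]
    - [-4.8,19.2,0,0,6]
    - [-6,24,-1,0,6]
    - [-7.2,28.8,-2,0,6]
    - [-8.4,33.6,-3.5,0,6]
    - [-9.5,38.8,-5,0,6]
    - [-9.5,38.8,-5,0,6]
    - [-9.5,38.8,-5,0,6]
    - [-9.5,38.8,-5,0,6]

```text
clock: 3.5
position: [0.4243, 0.2648, 0.321]
ee_rot: [-1.79, -2.58, 0.003]
force: [1.0, -0.4, 0.9]
width: 0.654
```

```bash
python3 - <<'E'
from h import *
im,W=world("wrist","w3.png"); caps(W); print(arm.observe()["position"])
E
```

```text
b170 1388 mid [0.4253 0.2665] size [0.0287 0.0289] top 0.1696
b110 642 mid [0.5826 0.3196] size [0.0223 0.0228] top 0.1093
b90 262 mid [0.4442 0.1275] size [0.0194 0.0178] top 0.0897
[0.42472759 0.26401975 0.32129351]
```

View pics/w3.png

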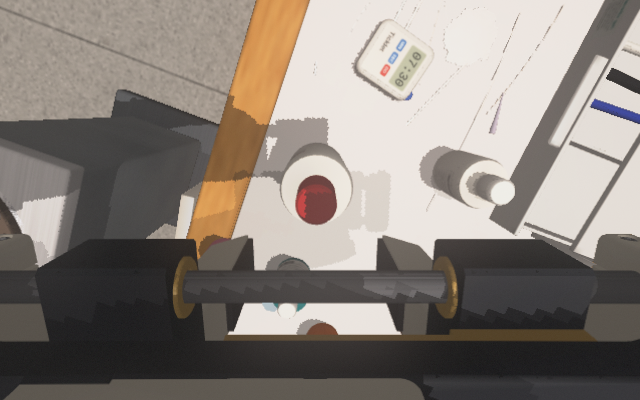

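Wrist view: the red cap is at (316,200), centred on the grasp axis, with the white bottle at (495,190) and the teal one at (288,305). The cap centre is (.425,.266), so I descend and grip the cap.

carry_out:
  plan:
    - [0,0.2,-4,0,6]
    - [0,0.2,-7.5,0,6]
    - [0,0.2,-10,0,6]
    - [0,0.2,-11.9,0,6]
    - [0,0.2,-11.9,0,6]
    - [0,0.2,-11.9,0,2]
    - [0,0.2,-11.9,0,2]
    - [0,0.2,-11.9,0,2]
    - [0,0.2,-11.9,0,2]
    - [0,0.2,-11.9,0,2]
    - [0,0.2,-11.9,0,2]
    - [0,0.2,-11.9,0,2]
  squeeze: 35

```text
clock: 4.75
position: [0.4251, 0.2664, 0.203]
ee_rot: [-1.792, -2.579, -0.0]
force: [-1.1, -1.7, 7.3]
width: 0.329
```

carry_out:
  plan:
    - [0,0,0.7,0,2]
    - [0,0,2,0,2]
    - [0,0,4,0,2]
    - [0,0,6.5,0,2]
    - [0,0,9,0,2]
    - [0,0,11.5,0,2]
    - [0,0,13,0,2]
    - [0,0,13,0,2]
    - [0,0,13,0,2]

```text
clock: 5.65
position: [0.4248, 0.2662, 0.3326]
ee_rot: [-1.792, -2.579, 0.0]
force: [0.9, -0.5, -2.7]
width: 0.325
```

carry_out:
  plan:
    - [0.3,-1,0,0,2]
    - [0.9,-3,0,0,2]
    - [1.7,-6,0,0,2]
    - [2.7,-9.5,0,0,2]
    - [3.7,-13,0,0,2]
    - [4.7,-16.5,0,0,2]
    - [5.7,-20,0,0,2]
    - [6.7,-23.5,0,0,2]
    - [7.7,-27,0,0,2]
    - [8.7,-30.5,0,0,2]
    - [9.7,-34,0,0,2]
    - [10.7,-37.5,0,0,2]
    - [11.7,-41,0,0,2]
    - [12.7,-44.5,0,0,2]
    - [13.7,-48,0,0,2]
    - [14.5,-51,0,0,2]
    - [15.1,-53,0,0,2]
    - [15.6,-54.7,0,0,2]
    - [15.8,-55.5,0,0,2]
    - [15.8,-55.5,0,0,2]

```text
clock: 7.65
position: [0.5818, -0.2903, 0.3316]
ee_rot: [-1.794, -2.575, 0.002]
force: [0.0, -0.7, -2.4]
width: 0.327
```

```bash
python3 - <<'E'
from h import *
s=arm.observe();print(s["position"],s["force"])
im,W=world("wrist","w4.png"); cups(W)
im2,S=world("side"); cv2.imwrite("pics/m4.png",np.vstack([cv2.resize(im,(480,300)),cv2.resize(im2,(480,300))])[...,::-1])
E
```

```text
[ 0.58183594 -0.2902557   0.33159557] [ 0.03112344 -0.6639685  -2.40704298]
c52 671 [ 0.5292 -0.1443  0.0326] 0.0358
c60 1096 [ 0.5551 -0.2131  0.037 ] 0.0359
c66 555 [ 0.5833 -0.2874  0.039 ] 0.0359
```

View pics/m4.png

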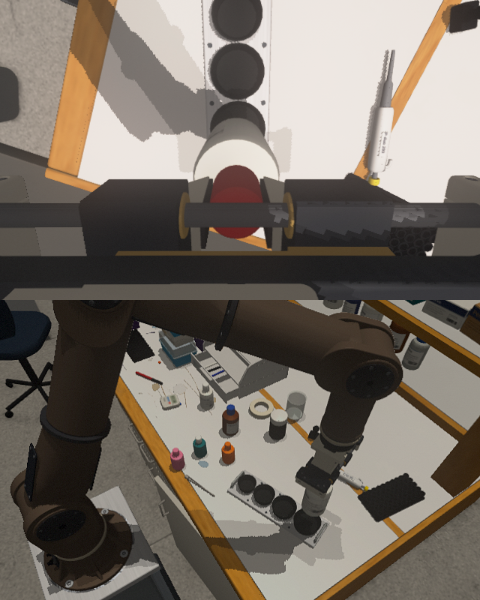

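The bottle hangs upright over the widest cup: in the wrist half of the picture (upper), the cap is at (237,200), above the c66 rim. Lowering it now.

carry_out:
  plan:
    - [0.1,0.1,-2,0,2]
    - [0.1,0.1,-4.5,0,2]
    - [0.1,0.1,-7,0,2]
    - [0.1,0.1,-8.5,0,2]
    - [0.1,0.1,-9.5,0,2]
    - [0.1,0.1,-10.3,0,2]
    - [0.1,0.1,-10.9,0,2]
    - [0.1,0.1,-11.2,0,2]
    - [0.1,0.1,-11.3,0,2]
    - [0.1,0.1,-11.3,0,2]

```text
clock: 8.75
position: [0.5835, -0.2873, 0.2194]
ee_rot: [-1.791, -2.578, -0.0]
force: [-0.3, -1.1, -2.1]
width: 0.33
```

carry_out:
  plan:
    - [0,-0.1,-0.2,0,2]
    - [0,-0.1,-0.3,0,2]
    - [0,-0.1,-0.3,0,2]

```text
clock: 9.05
position: [0.5837, -0.2887, 0.2172]
ee_rot: [-1.792, -2.579, -0.001]
force: [-1.7, 0.2, 4.3]
width: 0.334
```

```bash
python3 - <<'E'
from h import *
for i in range(3):
    s=arm.observe();print(s["position"],s["force"])
im,W=world("side");w=W.reshape(-1,3)
q=w[(np.hypot(w[:,0]-.583,w[:,1]+.289)<.05)&(w[:,2]>.05)&(w[:,2]<.14)]
for z in(.055,.075,.095,.115): 
    p=q[abs(q[:,2]-z)<.006]; print(z,len(p),fit(p,(.583,-.289),.033).round(4) if len(p)>20 else "")
E
```

```text
[ 0.58366105 -0.28873671  0.21722978] [-1.70103781  0.19849115  4.32132887]
[ 0.58366105 -0.28873671  0.21722978] [-1.70103781  0.19849115  4.32132887]
[ 0.58366105 -0.28873671  0.21722978] [-1.70103781  0.19849115  4.32132887]
0.055 72 [ 0.5819 -0.2904  0.0329]
0.075 77 [ 0.5816 -0.2902  0.0329]
0.095 78 [ 0.5824 -0.2897  0.0334]
0.115 25 [ 0.5819 -0.2892  0.0331]
```

Force and height both say it's on the floor, and it is upright. Releasing it.

carry_out:
  plan:
    - [0,0,0,0,4.5]
    - [0,0,0,0,6]
    - [0,0,0,0,6]
    - [0,0,1,0,6]
    - [0,0,4,0,6]
    - [0,0,8,0,6]
    - [0,2,11,0,6]
    - [0,6,11,0,6]
    - [0,11,11,0,6]
    - [0,16,11,0,6]
    - [0,21,11,0,6]
    - [0.3,26,10,0,6]
    - [0.5,31,9,0,6]
    - [0.7,36,8,0,6]
    - [0.7,41,7,0,6]
    - [0.7,44.8,6,0,6]
    - [0.7,44.8,6,0,6]
    - [0.7,44.8,6,0,6]

```text
clock: 10.9
position: [0.5905, 0.1606, 0.2773]
ee_rot: [-1.789, -2.581, 0.0]
force: [0.5, -1.5, 0.7]
width: 0.652
```

```bash
python3 - <<'E'
from h import *
im,W=world("wrist"); caps(W); print(arm.observe()["position"])
im,W=world("top");w=W.reshape(-1,3)
q=w[(np.hypot(w[:,0]-.583,w[:,1]+.289)<.05)&(w[:,2]>.17)];print(len(q),q.mean(0),q[:,2].max())
E
```

```text
b125 1144 mid [0.5931 0.161 ] size [0.0262 0.0265] top 0.1245
b90 571 mid [0.4459 0.128 ] size [0.0188 0.019 ] top 0.0894
pink 682 mid [0.3579 0.1231] size [0.0194 0.0191] top 0.0892
[0.59086878 0.15880688 0.27773825]
91 [ 0.5814223  -0.28551914  0.18291051] 0.1913013254595114
```

carry_out:
  plan:
    - [0.15,0.1,-4,0,6]
    - [0.15,0.1,-7,0,6]
    - [0.15,0.1,-9.5,0,6]
    - [0.15,0.1,-10.9,0,6]
    - [0.15,0.1,-10.9,0,6]
    - [0.15,0.1,-10.9,0,1.5]
    - [0.15,0.1,-10.9,0,1.5]
    - [0.15,0.1,-10.9,0,1.5]
    - [0.15,0.1,-10.9,0,1.5]
    - [0.15,0.1,-10.9,0,1.5]
    - [0.15,0.1,-10.9,0,1.5]

```text
clock: 12.1
position: [0.5928, 0.159, 0.1695]
ee_rot: [1.795, 2.578, 0.002]
force: [-1.0, -0.4, 4.9]
width: 0.294
```

carry_out:
  plan:
    - [0,0,0.7,0,1.5]
    - [0,0,2,0,1.5]
    - [0,0,4,0,1.5]
    - [0,-0.5,6.5,0,1.5]
    - [-0.2,-1.5,9,0,1.5]
    - [-0.4,-3.5,11,0,1.5]
    - [-0.7,-6.5,12,0,1.5]
    - [-1,-10,12,0,1.5]
    - [-1.4,-13.5,12,0,1.5]
    - [-1.7,-17,12,0,1.5]
    - [-2.1,-20.5,12,0,1.5]
    - [-2.5,-24,12,0,1.5]
    - [-2.8,-27.5,12,0,1.5]
    - [-3.2,-31,12,0,1.5]
    - [-3.5,-33.8,12,0,1.5]
    - [-3.7,-35.8,12,0,1.5]
    - [-3.8,-36.9,12,0,1.5]
    - [-3.8,-37.2,12,0,1.5]
    - [-3.8,-37.2,12,0,1.5]
    - [-3.8,-37.2,12,0,1.5]

```text
clock: 14.1
position: [0.5553, -0.2115, 0.2895]
ee_rot: [-1.792, -2.58, -0.003]
force: [0.0, 0.5, -1.3]
width: 0.296
```

```bash
python3 - <<'E'
from h import *
s=arm.observe();print(s["position"],s["force"])
im,W=world("wrist"); cups(W)
im2,S=world("side");w=S.reshape(-1,3)
q=w[(np.hypot(w[:,0]-.555,w[:,1]+.213)<.045)]
for z in(.14,.16,.18,.2): 
    p=q[abs(q[:,2]-z)<.006]; print(z,len(p),fit(p,(.555,-.213),.03).round(4) if len(p)>20 else "")
E
```

```text
[ 0.55527063 -0.21146045  0.28946741] [ 0.00831797  0.51132166 -1.28365222]
c44 859 [ 0.5054 -0.0814  0.0289] 0.0357
c52 1232 [ 0.5285 -0.1428  0.033 ] 0.0358
c60 583 [ 0.5539 -0.2102  0.0358] 0.036
0.14 83 [ 0.552  -0.209   0.0302]
0.16 84 [ 0.5517 -0.2096  0.0298]
0.18 83 [ 0.5518 -0.2105  0.0293]
0.2 96 [ 0.5502 -0.211   0.0262]
```

In the side view the bottle's foot is about 5 mm too far to +y of its cup. I'll correct that while lowering.

carry_out:
  plan:
    - [0,-0.4,-2,0,1.5]
    - [0,-0.4,-4.5,0,1.5]
    - [0,-0.4,-7,0,1.5]
    - [0,-0.4,-8.2,0,1.5]
    - [0,-0.4,-9,0,1.5]
    - [0,-0.4,-9.7,0,1.5]
    - [0,-0.4,-10.2,0,1.5]
    - [0,-0.4,-10.4,0,1.5]
    - [0,-0.4,-10.4,0,1.5]

```text
clock: 15.1
position: [0.5554, -0.2156, 0.1857]
ee_rot: [-1.792, -2.58, -0.003]
force: [0.4, -1.1, -2.1]
width: 0.294
```

```bash
cat >> h.py <<'E'
def body(x,y,r,zs,m=.045):
    im,S=world("side");w=S.reshape(-1,3);q=w[np.hypot(w[:,0]-x,w[:,1]-y)<m]
    for z in zs:
        p=q[abs(q[:,2]-z)<.006]; print(z,len(p),fit(p,(x,y),r).round(4) if len(p)>20 else "")
    return im
E
python3 - <<'E'
from h import *
s=arm.observe();print(s["position"],s["force"])
body(.553,-.214,.03,(.05,.065,.08,.095))
E
```

```text
[ 0.55536427 -0.21563166  0.18566751] [ 0.3875638  -1.07992458 -2.09984089]
0.05 60 [ 0.5514 -0.2144  0.0295]
0.065 61 [ 0.5515 -0.2143  0.0295]
0.08 25 [ 0.5525 -0.2136  0.0301]
0.095 63 [ 0.5478 -0.2017  0.0399]
```

Centred and upright, about 2 mm above the floor. I'll set it down, release it and move to the 110 bottle.

carry_out:
  plan:
    - [0,0,-0.2,0,1.5]
    - [0,0,-0.3,0,1.5]
    - [0,0,-0.3,0,1.5]

```text
clock: 15.45
position: [0.5557, -0.2159, 0.1835]
ee_rot: [1.792, 2.579, 0.004]
force: [-0.8, 1.1, 4.7]
width: 0.299
```

carry_out:
  plan:
    - [0,0,0,0,4.5]
    - [0,0,0,0,6]
    - [0,0,0,0,6]
    - [0,0,1,0,6]
    - [0,0,4,0,6.5]
    - [0,1,8,0,7]
    - [0,4,8.5,0,7]
    - [0,9,8.5,0,7]
    - [0.3,14,8.5,0,7]
    - [0.6,19,8.5,0,7]
    - [0.9,24,8.5,0,7]
    - [1.2,29,8.5,0,7]
    - [1.5,34,8.5,0,7]
    - [1.8,39,8.5,0,7]
    - [2.1,44,8.5,0,7]
    - [2.4,49,8.5,0,7]
    - [2.6,53.5,8,0,7]
    - [2.6,53.5,8,0,7]
    - [2.6,53.5,8,0,7]

```text
clock: 17.35
position: [0.5813, 0.3203, 0.2634]
ee_rot: [1.788, 2.581, 0.003]
force: [0.7, -0.6, -0.1]
width: 0.761
```

```bash
python3 - <<'E'
from h import *
im,W=world("wrist","w5.png"); caps(W); print(arm.observe()["position"])
body(.553,-.214,.03,(.05,.065,.08,.12))
body(.581,.318,.026,(.02,.04,.05,.06,.07,.08))
E
```

```text
b110 857 mid [0.5829 0.3201] size [0.0228 0.0228] top 0.1095
[0.58184973 0.31842636 0.26381395]
0.05 62 [ 0.5523 -0.214   0.0301]
0.065 64 [ 0.5524 -0.2138  0.03  ]
0.08 70 [ 0.5524 -0.2144  0.0297]
0.12 46 [ 0.5533 -0.2147  0.0142]
0.02 49 [0.5785 0.3175 0.0256]
0.04 56 [0.5794 0.3194 0.0268]
0.05 53 [0.5787 0.3178 0.0259]
0.06 62 [0.5779 0.3177 0.0251]
0.07 129 [0.5782 0.3172 0.0218]
0.08 82 [0.579  0.3196 0.0169]
```

View pics/w5.png

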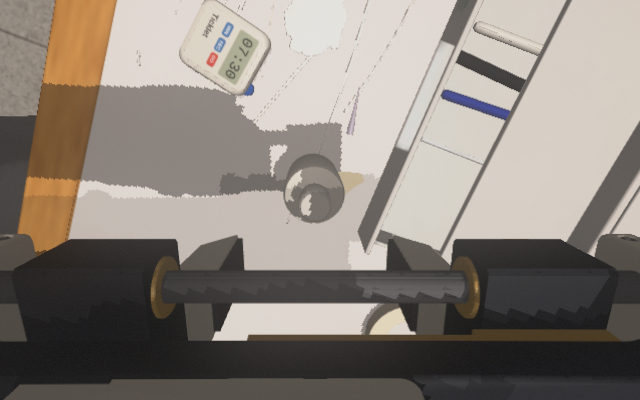

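Wrist view: the 110 bottle is at (315,190), with the tray close by on its right (around x=400). The 125 bottle is upright in its cup. This bottle's shoulder starts at about 63 mm, so I'll grip the cap; first a check of the tray height beside it.

```bash
python3 - <<'E'
from h import *
for n in("top","side"):
    w=np.load(n+"1.npz")["W"].reshape(-1,3); d=w[:,:2]-[.582,.319]; a=d@[.94,.342]; b=d@[-.342,.94]
    for lo in range(-12,14,2):
        q=w[(abs(b)<.04)&(a>lo/100)&(a<lo/100+.02)&(w[:,2]<.3)]; print(n,lo,len(q),np.percentile(q[:,2],99).round(3) if len(q) else "",end="; ")
    print()
E
```

```text
top -12 119 0.007; top -10 131 0.007; top -8 131 0.006; top -6 130 0.006; top -4 187 0.079; top -2 186 0.115; top 0 95 0.114; top 2 60 0.076; top 4 143 0.061; top 6 161 0.064; top 8 92 0.062; top 10 129 0.035; top 12 191 0.072; 
side -12 110 0.001; side -10 142 0.002; side -8 141 0.002; side -6 135 0.002; side -4 324 0.075; side -2 319 0.112; side 0 117 0.111; side 2 61 0.031; side 4 156 0.061; side 6 179 0.061; side 8 20 0.06; side 10 113 0.04; side 12 219 0.072;
```

carry_out:
  plan:
    - [0.1,0.1,-3,0,5]
    - [0.1,0.1,-6,0,5]
    - [0.1,0.1,-8.5,0,5]
    - [0.1,0.1,-10,0,5]
    - [0.1,0.1,-10.6,0,5]
    - [0.1,0.1,-10.6,0,5]
    - [0.1,0.1,-10.6,0,1]
    - [0.1,0.1,-10.6,0,1]
    - [0.1,0.1,-10.6,0,1]
    - [0.1,0.1,-10.6,0,1]
    - [0.1,0.1,-10.6,0,1]
    - [0.1,0.1,-10.6,0,1]

```text
clock: 18.7
position: [0.5834, 0.3182, 0.1587]
ee_rot: [1.794, 2.576, 0.005]
force: [-1.9, -1.0, 5.9]
width: 0.25
```

carry_out:
  plan:
    - [0,0,0.7,0,1]
    - [0,0,2,0,1]
    - [0,0,4,0,1]
    - [0,0,6.5,0,1]
    - [0,0,9,0,1]
    - [0,0,11.5,0,1]
    - [0,0,13,0,1]
    - [0,0,13,0,1]

```text
clock: 19.5
position: [0.5844, 0.3184, 0.2915]
ee_rot: [1.794, 2.575, 0.011]
force: [0.6, 0.4, -1.4]
width: 0.254
```

carry_out:
  plan:
    - [-0.1,-1,0,0,1]
    - [-0.4,-3,0,0,1]
    - [-0.7,-6,0,0,1]
    - [-1.1,-9.5,0,0,1]
    - [-1.6,-13,0,0,1]
    - [-2,-16.5,0,0,1]
    - [-2.4,-20,0,0,1]
    - [-2.8,-23.5,0,0,1]
    - [-3.3,-27,0,0,1]
    - [-3.7,-30.5,0,0,1]
    - [-4.1,-34,0,0,1]
    - [-4.5,-37.5,0,0,1]
    - [-4.9,-40.5,0,0,1]
    - [-5.2,-43,0,0,1]
    - [-5.4,-45,0,0,1]
    - [-5.6,-46.1,0,0,1]
    - [-5.6,-46.1,0,0,1]
    - [-5.6,-46.1,0,0,1]

```text
clock: 21.3
position: [0.5282, -0.1418, 0.2909]
ee_rot: [1.794, 2.576, 0.011]
force: [0.6, 0.7, -1.9]
width: 0.257
```

```bash
python3 - <<'E'
from h import *
s=arm.observe();print(s["position"],s["force"])
im,W=world("wrist"); cups(W)
body(.526,-.143,.026,(.14,.15,.16,.175,.185))
E
```

```text
[ 0.52818179 -0.1417645   0.29087734] [ 0.63934038  0.73235238 -1.89584228]
c44 1145 [ 0.5045 -0.0797  0.0294] 0.0353
c52 570 [ 0.5275 -0.1405  0.0322] 0.0359
0.14 65 [ 0.5242 -0.1401  0.0259]
0.15 69 [ 0.5243 -0.1399  0.0263]
0.16 78 [ 0.5247 -0.1399  0.0263]
0.175 69 [ 0.5249 -0.1403  0.0259]
0.185 65 [ 0.525  -0.1397  0.0262]
```

carry_out:
  plan:
    - [0.1,-0.4,-2,0,1]
    - [0.1,-0.4,-4.5,0,1]
    - [0.1,-0.4,-7,0,1]
    - [0.1,-0.4,-8.8,0,1]
    - [0.1,-0.4,-9.8,0,1]
    - [0.1,-0.4,-10.6,0,1]
    - [0.1,-0.4,-11.2,0,1]
    - [0.1,-0.4,-11.6,0,1]
    - [0.1,-0.4,-11.6,0,1]

```text
clock: 22.3
position: [0.5296, -0.1451, 0.175]
ee_rot: [1.791, 2.577, 0.011]
force: [-0.1, 0.3, -2.3]
width: 0.253
```

```bash
python3 - <<'E'
from h import *
s=arm.observe();print(s["position"],s["force"])
body(.526,-.144,.026,(.045,.055,.065,.075),.035)
E
```

```text
[ 0.52963255 -0.1450507   0.1750372 ] [-0.11781903  0.26652174 -2.25798628]
0.045 53 [ 0.5257 -0.1444  0.0258]
0.055 42 [ 0.5257 -0.1437  0.0263]
0.065 35 [ 0.5261 -0.1428  0.0269]
0.075 33 [ 0.5264 -0.1432  0.0264]
```

Set down, release, and go to the 90 bottle at (.4445,.1275).

carry_out:
  plan:
    - [0,0,-0.2,0,1]
    - [0,0,-0.3,0,1]
    - [0,0,-0.3,0,1]

```text
clock: 22.65
position: [0.5299, -0.1453, 0.1726]
ee_rot: [1.791, 2.576, 0.012]
force: [0.6, 0.1, -0.6]
width: 0.25
```

carry_out:
  plan:
    - [0,0,0,0,3.5]
    - [0,0,0,0,5]
    - [0,0,0,0,5]
    - [0,0,1,0,5]
    - [0,0,4,0,6]
    - [-0.5,1,7,0,6]
    - [-2,4.5,7,0,6]
    - [-3.5,9,7,0,6]
    - [-5,13.5,7,0,6]
    - [-6.5,18,7,0,6]
    - [-8,22.5,7,0,6]
    - [-8.6,27.2,7,0,6]
    - [-8.6,27.2,7,0,6]
    - [-8.6,27.2,7,0,6]

```text
clock: 24.05
position: [0.4439, 0.1277, 0.2432]
ee_rot: [1.787, 2.579, 0.013]
force: [0.2, -0.4, 0.0]
width: 0.658
```

```bash
python3 - <<'E'
from h import *
im,W=world("wrist","w6.png"); caps(W); print(arm.observe()["position"])
body(.526,-.144,.026,(.045,.055,.065,.075,.11),.035)
body(.442,.126,.022,(.02,.03,.04,.05,.055,.06,.065))
E
```

```text
b90 627 mid [0.4446 0.1276] size [0.0191 0.0193] top 0.0895
orange 540 mid [0.5133 0.0538] size [0.0186 0.0189] top 0.0893
pink 706 mid [0.3576 0.1223] size [0.0192 0.0191] top 0.0894
[0.444121   0.12634445 0.24308326]
0.045 58 [ 0.5259 -0.1446  0.0258]
0.055 61 [ 0.5265 -0.144   0.0262]
0.065 59 [ 0.5263 -0.1445  0.0256]
0.075 67 [ 0.527  -0.144   0.0258]
0.11 33 [ 0.5272 -0.1442  0.0116]
0.02 45 [0.443  0.1259 0.0216]
0.03 48 [0.4423 0.1257 0.0211]
0.04 48 [0.4424 0.1267 0.0218]
0.05 53 [0.4424 0.1265 0.0216]
0.055 102 [0.4415 0.125  0.019 ]
0.06 140 [0.4418 0.1263 0.0172]
0.065 100 [0.4433 0.127  0.0154]
```

View pics/w6.png

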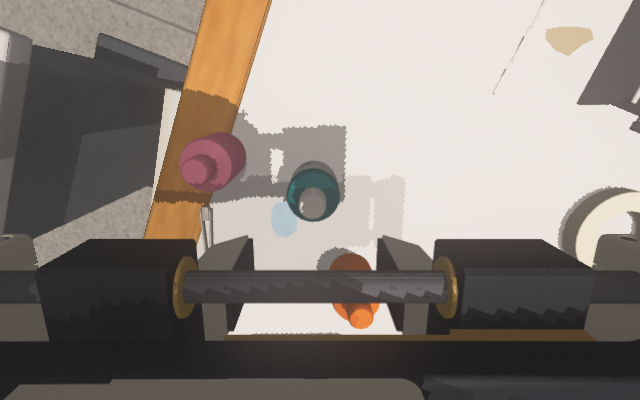

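Wrist view: the blue-green bottle is at (314,195), pink at (210,165), orange at (352,290). It is the right bottle and centred. A cap grip keeps the gripper body well above pink.

carry_out:
  plan:
    - [0.05,0.1,-3,0,4.5]
    - [0.05,0.1,-6,0,4.5]
    - [0.05,0.1,-8.5,0,4.5]
    - [0.05,0.1,-9.6,0,4.5]
    - [0.05,0.1,-10.1,0,4.5]
    - [0.05,0.1,-10.1,0,4.5]
    - [0.05,0.1,-10.1,0,0.5]
    - [0.05,0.1,-10.1,0,0.5]
    - [0.05,0.1,-10.1,0,0.5]
    - [0.05,0.1,-10.1,0,0.5]
    - [0.05,0.1,-10.1,0,0.5]
    - [0.05,0.1,-10.1,0,0.5]

```text
clock: 25.4
position: [0.445, 0.1264, 0.1423]
ee_rot: [1.794, 2.574, 0.013]
force: [-1.6, 0.1, 6.8]
width: 0.205
```

carry_out:
  plan:
    - [0,0,0.5,0,0.5]
    - [0,0,1.5,0,0.5]
    - [0,0,3.5,0,0.5]
    - [0,0,6,0,0.5]
    - [0,0,8.5,0,0.5]
    - [0,0,11,0,0.5]
    - [0,0,12,0,0.5]
    - [0,0,12,0,0.5]

```text
clock: 26.2
position: [0.4456, 0.1267, 0.2636]
ee_rot: [1.793, 2.573, 0.018]
force: [-0.5, -0.4, -0.2]
width: 0.204
```

carry_out:
  plan:
    - [0.2,-0.8,0,0,0.5]
    - [0.7,-2.5,0,0,0.5]
    - [1.4,-5,0,0,0.5]
    - [2.3,-8,0,0,0.5]
    - [3.1,-11,0,0,0.5]
    - [4,-14,0,0,0.5]
    - [4.8,-17,0,0,0.5]
    - [5.4,-19.3,0,0,0.5]
    - [5.8,-20.6,0,0,0.5]
    - [5.9,-20.9,0,0,0.5]
    - [5.9,-20.9,0,0,0.5]

```text
clock: 27.3
position: [0.504, -0.0829, 0.2627]
ee_rot: [1.795, 2.573, 0.015]
force: [-0.1, 0.0, -0.0]
width: 0.206
```

```bash
python3 - <<'E'
from h import *
s=arm.observe();print(s["position"],s["force"])
body(.503,-.081,.022,(.13,.14,.15,.16,.17))
E
```

```text
[ 0.50402898 -0.08285338  0.26266181] [-0.12776594  0.01851368 -0.01209922]
0.13 55 [ 0.5024 -0.0829  0.0214]
0.14 57 [ 0.5027 -0.082   0.0219]
0.15 47 [ 0.5025 -0.0817  0.0222]
0.16 53 [ 0.5025 -0.0824  0.0216]
0.17 50 [ 0.5025 -0.0829  0.021 ]
```

carry_out:
  plan:
    - [0,0,-2,0,0.5]
    - [0,0,-4.5,0,0.5]
    - [0,0,-6.5,0,0.5]
    - [0,0,-8,0,0.5]
    - [0,0,-9,0,0.5]
    - [0,0,-9.8,0,0.5]
    - [0,0,-10.3,0,0.5]
    - [0,0,-10.5,0,0.5]
    - [0,0,-10.7,0,0.5]
    - [0,0,-10.7,0,0.5]

```text
clock: 28.35
position: [0.5045, -0.0823, 0.1564]
ee_rot: [1.794, 2.573, 0.017]
force: [-0.2, -0.8, 1.0]
width: 0.205
```

```bash
python3 - <<'E'
from h import *
s=arm.observe();print(s["position"],s["force"])
body(.503,-.081,.022,(.045,.05,.055,.06),.03)
E
```

```text
[ 0.50447759 -0.08226816  0.15641501] [-0.20006041 -0.76823923  0.96605006]
0.045 38 [ 0.5026 -0.0826  0.0209]
0.05 38 [ 0.5027 -0.0819  0.0214]
0.055 37 [ 0.5022 -0.0832  0.0204]
0.06 38 [ 0.5024 -0.0827  0.021 ]
```

Seated to within the noise. Releasing and backing away to the left.

carry_out:
  plan:
    - [0,0,0,0,3]
    - [0,0,0,0,4.5]
    - [0,0,0,0,4.5]
    - [0,0,1,0,4.5]
    - [0,0,4,0,5]
    - [0,0,8,0,5]
    - [0,2,12,0,5]
    - [0,6,14,0,5]
    - [-1,11,16,0,5]
    - [-2,16,18,0,5]
    - [-2,20,18,0,5]
    - [-2,24,18,0,5]
    - [-2,24,18,0,5]
    - [-2,24,18,0,5]

```text
clock: 29.8
position: [0.4842, 0.1584, 0.3367]
ee_rot: [1.791, 2.575, 0.017]
force: [0.4, -0.6, 0.5]
width: 0.546
```

```bash
python3 - <<'E'
from h import *
t,W=world("top");s,S=world("side")
for A,n in((W,"top"),(S,"side")):
    w=A.reshape(-1,3)
    for k,(x,y,r) in CU.items():
        h={"c44":.104,"c52":.124,"c60":.139,"c66":.184}[k]
        q=w[(np.hypot(w[:,0]-x,w[:,1]-y)<.03)&(w[:,2]>h-.012)&(w[:,2]<.25)]
        print(n,k,len(q),"top z med",np.percentile(q[:,2],70).round(4),"expect",h,q.mean(0).round(4)[:2])
for k in CU: x,y,r=CU[k]; print(k); body(x,y,r-.007,(.045,.06),r)
a=cv2.resize(s[100:340,200:450],(500,480));cv2.imwrite("pics/end.png",a[...,::-1])
E
```

```text
top c44 35 top z med 0.1035 expect 0.104 [ 0.5031 -0.0806]
top c52 48 top z med 0.1251 expect 0.124 [ 0.529  -0.1421]
top c60 68 top z med 0.1396 expect 0.139 [ 0.5545 -0.2132]
top c66 87 top z med 0.1841 expect 0.184 [ 0.5819 -0.2862]
side c44 68 top z med 0.1022 expect 0.104 [ 0.4999 -0.0841]
side c52 98 top z med 0.1221 expect 0.124 [ 0.5259 -0.1456]
side c60 140 top z med 0.1371 expect 0.139 [ 0.551  -0.2168]
side c66 187 top z med 0.1824 expect 0.184 [ 0.5778 -0.2898]
c44
0.045 41 [ 0.5028 -0.0809  0.0226]
0.06 47 [ 0.5025 -0.0806  0.0224]
c52
0.045 57 [ 0.5267 -0.1436  0.0265]
0.06 62 [ 0.5266 -0.1442  0.0261]
c60
0.045 66 [ 0.5527 -0.2131  0.0307]
0.06 69 [ 0.5524 -0.2141  0.0301]
c66
0.045 73 [ 0.5812 -0.2904  0.0327]
0.06 81 [ 0.5816 -0.2898  0.0331]
```

View pics/end.png

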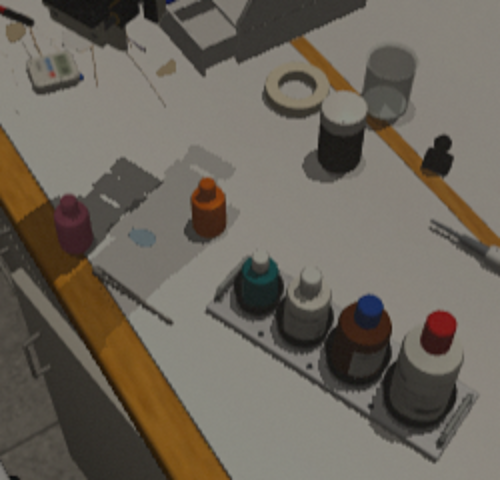

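All four stand upright in the row, at (258,285), (305,305), (360,340) and (424,370) in the crop. Their cap heights match bottles seated on the cup floors. The jar, timer and look-alikes are where they were. Handing in.

```bash
python3 -c "
from cell import arm
print(arm.sign_off())"
```

```text
the job is handed in; nothing more can be done
None
```

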